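# Set the cooling-air needle valve in the glass shop

## Task

Someone has left the tall optic mould (a ribbed metal cup) standing right up against the cooling-air valve that has the pressure gauge: set it down upright in the wooden tray beside the short mould, without dropping it. Then turn that valve's bar handle clockwise until the needle seats, and back it off a quarter turn. Finish still gripping the handle there, because the main air comes on next; leave the other valve alone and do not knock the short mould, the vase or the bottle.

Things in the scene. Friction and masses are not known exactly. Their poses are not given: they have to be found in the camera images.
- mould_center (a point): the tall optic mould to clear away: a plain aluminium cup, 56 mm in outside diameter, 90 mm tall, straight-sided, open at the top with ribs inside, wall 5 mm, about 0.35 kg. This point is its centre, 45 mm above its foot; z points up. It starts standing on the bench 4 to 10 mm clear of the circle that the handle of the gauge valve sweeps.
- tray: fixed shallow wooden tray, 140 mm (its x) by 260 mm (its y) outside, walls 6 mm thick and 22 mm high, inner floor 6 mm above the bench. Origin: centre of its underside, on the bench. The short mould stands in its +y half, about 70 mm from the origin; its -y half is free.
- gauge_post: the cooling-air post with the pressure gauge, screwed to the bench: a steel base plate 184 x 70 x 6 mm with a brass needle valve near one end and, in line with it along the plate, a round dial gauge lying face up (50 mm across, top 51 mm above the bench, centre 78 mm from the valve's axis) and a bent copper nozzle. Origin: on the valve's axis, at bench height; x points along the plate from the valve to the gauge and nozzle, z up. The plate reaches from x = -24 to 160 mm.
- gauge_valve (a joint): how far the gauge post's needle valve is open, rad: 0 is seated (a hard stop), growing anticlockwise seen from above; clockwise closes it. It starts between 0.6 and 1.9. At 0 the bar handle lies square across the base plate, at 1.57 it lies in line with the plate and pipe. It turns stiffly (about 0.06 N m) and stays where it is left; the handle rises 1.5 mm per turn.
- gauge_valve_grip (a point): centre of the bar handle of the gauge valve: an upright black bar 46 mm long, 12 mm thick and 24 mm high on a thin stem, turning about the vertical axis through its middle; this point is 72 mm above the bench, the bar reaching from 60 to 84 mm; the brass packing nut ends at 50 mm. Its y axis runs along the bar, z up; it turns with the handle.
- plain_post: the other air post, bystander: the same base plate, valve, handle and nozzle, with a small hexagon plug where the gauge would be; same origin and axes. Its valve is to be left as it is.
- plain_valve_end (a point): outer end of the bar handle of the other air post; this point is 22 mm from that valve's axis and 72 mm above the bench. Not to be turned.
- short_mould_center (a point): the short optic mould, bystander in the tray: aluminium cup 64 mm in diameter, 55 mm tall; this point is its centre, 27 mm above its foot.
- vase: bystander: amber glass vase, 72 mm in diameter, 125 mm tall, standing beyond the tray; origin at the centre of its foot.
- bottle: bystander: clear plastic water bottle, 64 mm in diameter, 200 mm tall, standing at the right; origin at the centre of its foot.
There are look-alikes about, which are no part of the job. What is shaped like the part that bears mould_center but blue is not meant.

How it is judged:
By the outcome, as a careful person would: the job done as asked, in the order asked, and still so for the second after the job is handed in, while the arm keeps its last pose, push and grip.
It also fails if it takes over 67 s, if anything falls off the work surface, if the arm or the gripper's body presses on something with over 40 N, if the wrist force passes 120 N, or if a joint passes its speed limit or range.

## Robot

A 6-joint arm with a two-finger parallel gripper is mounted at the origin on the work surface. World frame = base frame: x ahead of the robot, y to its left, z up, the work surface at z = 0. Lengths are in m, angles in rad, forces in N, time in s.
With the tool pointing down it reaches from about 0.375 to 0.925 m from the base axis. Payload 5.7 kg.
Tool frame: the origin (TCP) lies on the centre line of the jaws, within the pads' length; the fingertips stand 11 mm ahead of it and the grasp point (between the pads) lies 8 mm behind it; z points along the fingers, y is the line along which they close (so a half turn about z gives the same grasp; the last joint's range is limited). The gripper opens to 85 mm and grips with 20 to 120 N. Pads are 22 mm wide; open, the fingers measure 114 mm over their backs; the gripper's body (76 mm by 85 mm) begins 54 mm behind the grasp point. The pads swing forward as they close: fully open they stand 13 mm farther back than shut.
Start: joints at [1.024, 0.359, 1.51, -0, 1.272, -0.115], TCP at [0.251, 0.545, 0.242] pointing down, gripper open.
Joint ranges: [-2.97, 2.97], [-1.01, 2.36], [0.21, 2.38], [-0.96, 4.11], [0.2, 2.71], [-2.98, 2.98]. Speed limits (rad/s): [2.39, 2.39, 3.14, 3.14, 3.14, 3.14].

## Interface

Orientations are given as a unit quaternion [w, x, y, z].
In Python, from bench import robot gives the robot as it stands.
- The arm moves only by the tool arm_command, never from a script. Its argument "motion" is a list of rows, each a list of 7 numbers: the turn, a rotation vector about the tool's x, y, z in degrees, then the shift along the tool's x, y, z in cm, then the gripper's target within -1 to 1 (fully open at 1, half-way at 0, shut at -1). A call has 1 to 20 rows; each row is the pose to reach, as a shift and turn from the pose commanded when the call began, along the tool's axes at that moment; what a row does not reach only later rows make up. A row lasts 1/8 s, in which the tool goes at most 62.5 mm and 10.7 degrees, less where a joint would pass 70% of its speed; a pose out of reach is approached as far as the arm can. A call with a gripper value outside its range is refused whole. The fingers move at their own pace and stop on an object; "squeeze" is the grip in N (left out, the last holds). Time passes only in rows, so rows that repeat a pose let the fingers close. It gives the time, the measured TCP pose, the force, the opening and the grip force at its end, in the units of the state.
- robot.observe(): the state, without advancing time (a new reading comes with each control period).
- robot.snapshot(name): name is "scene" or "top" or "wrist"; returns the picture (480x640x3 uint8, blue, green, red); there is no depth.
- robot.camera_model(name): a dict with "fx", "fy", "cx", "cy" (pixels), "world_from_camera" (4x4, takes a point from camera to world coordinates). Camera axes: x right, y down, z forward; pixel columns grow to the right and rows downward; lengths in m; the calibration is good to about 2 mm. A picture is of the moment at which its call begins: read the wrist's pose just before it. camera_model takes no time and is no camera call; for the wrist camera it gives the pose at the moment of the call.
- robot.hand_in(): hands the job in; it is judged then, once.
The state is a dict: "time": time; "q": joint angles; "qvel": joint speeds; "joint_torque": joint torques, N m; "tcp_pos": TCP position; "tcp_rot": TCP orientation; "force": force on the tool from outside, world axes, zero at the start; "wrist_torque": the same for the moment, N m; "gripper_width": opening from 0.0 (shut) to 1.0 (fully open); "finger_force": force on a finger pad.
Only numpy, scipy, OpenCV 4.12 (cv2) and the standard library are available. Lean on these libraries where they do the work, as an engineer would, in place of code of your own. Each camera call takes 0.05 s, during which the arm holds its last target. There are 200 camera calls.

## Working session

There is one attempt and no reset: what is moved stays moved. The work goes in short steps, Python scripts to look and compute and a tool call to move; the robot and the scene stay as the last step left them, time stands still between calls to the robot, and variables do not carry over. Pictures are saved under pics/ and viewed, at most 10 in all, crops included, and the job is handed in when it is done.

Besides the shell and the picture viewer there is one more tool, called after "Call:" as name(argument=value, ...), one argument or row to a line, values as JSON. arm_command: Moves the arm, as the interface text tells. Its arguments: {"type":"object","properties":{"motion":{"type":"array"},"squeeze":{"type":"number"}},"required":["motion"]}

```bash
mkdir -p pics; ls; python3 - <<'E'
from bench import robot
import cv2,numpy as np
s=robot.observe();print(s)
for n in("top","scene"):
    m=robot.camera_model(n);print(n,m)
    cv2.imwrite(f"pics/{n}0.png",robot.snapshot(n))
E
```

```text
pics
{'time': 0.0, 'q': array([ 1.02393157e+00,  3.59490202e-01,  1.51144606e+00, -2.12807299e-07,
        1.27249943e+00, -1.15114418e-01]), 'qvel': array([ 0.00015631, -0.00130718,  0.00010368, -0.00066917,  0.00082757,
       -0.00065322]), 'joint_torque': array([ 3.10922114e-03, -5.27625561e+01, -2.78618842e+01,  2.55625059e-05,
        1.33282650e-02,  2.31685169e-05]), 'tcp_pos': array([0.25074281, 0.54436107, 0.2414572 ]), 'tcp_rot': array([-2.99378151e-04,  2.14202243e-01,  9.76788897e-01, -8.71532906e-04]), 'force': array([-0.65956344,  0.82420793, -0.16906447]), 'wrist_torque': array([-0.02897361, -0.05255572,  0.08773048]), 'finger_force': 0.0, 'gripper_width': 0.9990067608397486}
top {'fx': 594.0995514555988, 'fy': 594.0995514555988, 'cx': 317.24446172576984, 'cy': 235.25024204972092, 'world_from_camera': array([[-0.08370007, -0.97552547,  0.20333313,  0.22373401],
       [-0.9964832 ,  0.08274564, -0.0132061 , -0.09359456],
       [-0.00394205, -0.2037234 , -0.97902055,  1.62097038],
       [ 0.        ,  0.        ,  0.        ,  1.        ]])}
scene {'fx': 559.5157098411157, 'fy': 559.5157098411157, 'cx': 316.769277796321, 'cy': 241.05855228253384, 'world_from_camera': array([[ 0.31673921,  0.7659073 , -0.55951968,  1.22056524],
       [ 0.94850751, -0.25770454,  0.18417893, -0.32286386],
       [-0.00312678, -0.58904531, -0.80809396,  1.04818504],
       [ 0.        ,  0.        ,  0.        ,  1.        ]])}
```

View pics/top0.png

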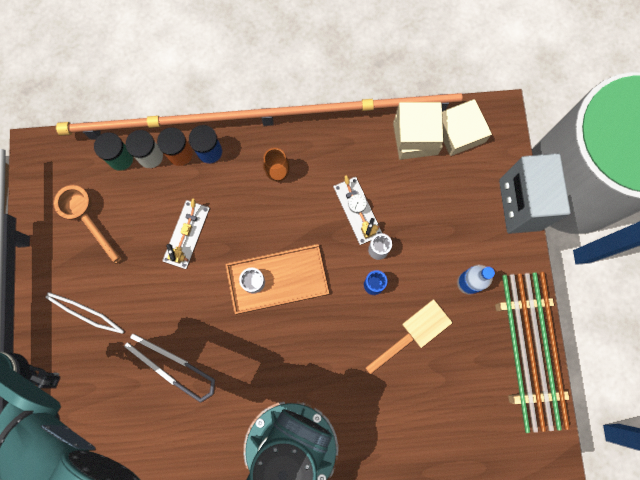

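View pics/scene0.png

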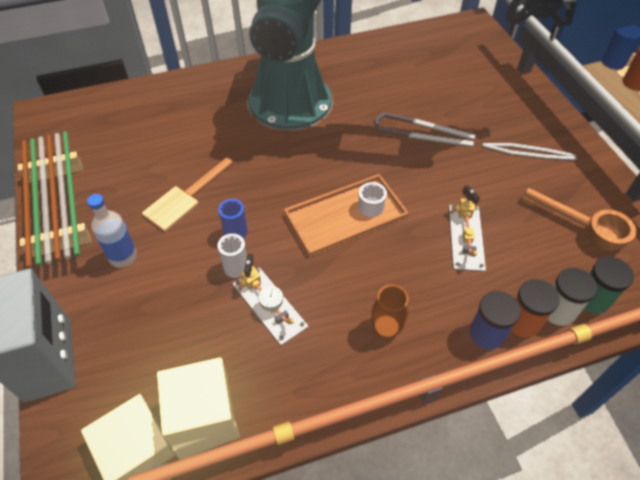

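Top view: the candidates for the tall mould are the plain metal cup at (380,245), touching the gauge post's valve end, and the blue cup at (376,283). The plain aluminium one fits the description and the blue one is ruled out. The gauge post (white dial) is at (357,210), the plain post at (186,235), the tray at (278,278), the short mould at (252,280), the vase at (276,165) and the bottle at (477,280). I'll confirm the mould in an enlarged crop.

```bash
cat > h.py <<'E'
import cv2,numpy as np
from bench import robot
from scipy.spatial.transform import Rotation as R
def ray(m,u,v,z):
    T=m["world_from_camera"];d=T[:3,:3]@[(u-m["cx"])/m["fx"],(v-m["cy"])/m["fy"],1]
    o=T[:3,3];return o+d*(z-o[2])/d[2]
def proj(m,p):
    T=m["world_from_camera"];c=T[:3,:3].T@(np.asarray(p)-T[:3,3])
    return np.array([m["fx"]*c[0]/c[2]+m["cx"],m["fy"]*c[1]/c[2]+m["cy"]])
def pose():
    s=robot.observe();q=s["tcp_rot"];return s["tcp_pos"],R.from_quat([q[1],q[2],q[3],q[0]])
E
python3 - <<'E'
from h import *
t=cv2.imread("pics/top0.png");s=cv2.imread("pics/scene0.png")
a=cv2.resize(t[165:300,320:410],None,fx=4.4,fy=4.4,interpolation=cv2.INTER_CUBIC)
b=cv2.resize(s[190:350,205:315],None,fx=3.6,fy=3.6,interpolation=cv2.INTER_CUBIC)
h=max(a.shape[0],b.shape[0]);c=np.zeros((h,a.shape[1]+b.shape[1],3),np.uint8)
c[:a.shape[0],:a.shape[1]]=a;c[:b.shape[0],a.shape[1]:]=b
print(c.shape,a.shape);cv2.imwrite("pics/crop1.png",c)
E
```

```text
(594, 792, 3) (594, 396, 3)
```

View pics/crop1.png

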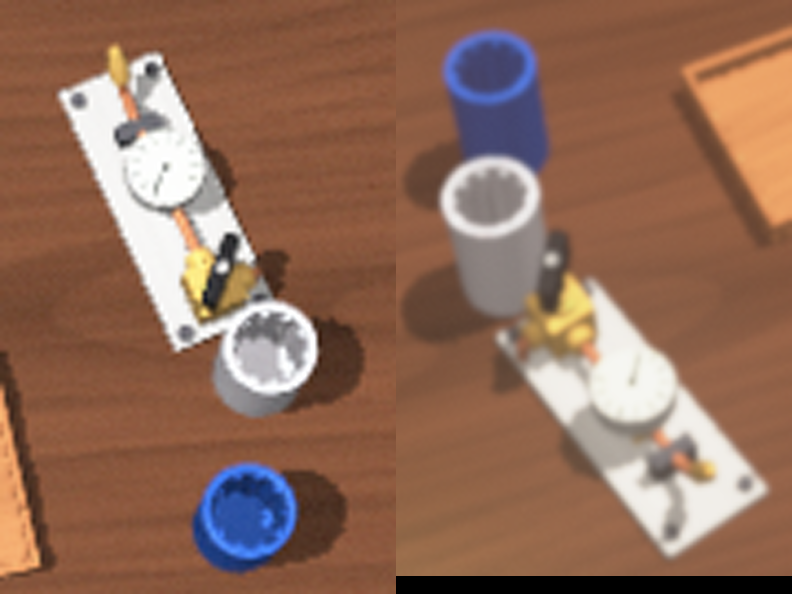

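The crop confirms it: the grey ribbed cup, rim centre about (381.4,243.9), stands beside the black bar handle at (370,227). The dial is at (357.5,203.2) and the blue cup at (376.6,280.2).

```bash
python3 - <<'E'
from h import *
m=robot.camera_model("top")
P=lambda n,u,v,z:print(n,ray(m,u,v,z).round(4)[:2])
P("mould",381.4,243.9,.09)
P("mouldL",381.4-11,243.9,.09);P("mouldR",381.4+11,243.9,.09)
P("handle",370,227,.084)
P("barA",320+237/4.4,165+237/4.4,.084);P("barB",320+207/4.4,165+308/4.4,.084)
P("dial",357.5,203.2,.051);P("blue",376.6,280.2,.09)
P("short",252,280,.055);P("vase",276,160,.125);P("bottle",488,273,.2)
im=cv2.imread("pics/top0.png");hsv=cv2.cvtColor(im,cv2.COLOR_BGR2HSV)
k=cv2.inRange(hsv,(8,100,150),(20,220,255));k[:235]=0;k[320:]=0;k[:,:220]=0;k[:,335:]=0
k=cv2.morphologyEx(k,cv2.MORPH_CLOSE,np.ones((7,7)))
c=max(cv2.findContours(k,0,2)[0],key=cv2.contourArea)
r=cv2.minAreaRect(c);print(r)
for p in cv2.boxPoints(r):P("tray",*p,.022)
m2=robot.camera_model("scene")
ms=ray(m2,205+(492-396)/3.6,190+196/3.6,.09);print("mould scene",ms)
print("handle scene",ray(m2,205+(553-396)/3.6,190+262/3.6,.078))
print("dial scene",ray(m2,205+(633-396)/3.6,190+385/3.6,.051))
E
```

```text
mould [ 0.5044 -0.28  ]
mouldL [ 0.5068 -0.2513]
mouldR [ 0.5019 -0.3087]
handle [ 0.5534 -0.2555]
barA [ 0.5745 -0.2679]
barB [ 0.5325 -0.2455]
dial [ 0.6295 -0.2317]
blue [ 0.4102 -0.2575]
short [0.4428 0.0678]
vase [ 0.746  -0.0222]
bottle [ 0.3916 -0.5148]
((276.5134582519531, 278.51336669921875), (53.02302932739258, 116.13865661621094), 78.45330810546875)
tray [0.4994 0.1709]
tray [ 0.5375 -0.1435]
tray [ 0.3929 -0.1595]
tray [0.3565 0.1494]
mould scene [ 0.50821789 -0.27756293  0.09      ]
handle scene [ 0.55665842 -0.2543772   0.078     ]
dial scene [ 0.63488838 -0.23016453  0.051     ]
```

```bash
cat >> h.py <<'E'
def delta(target,psi):
    """tool-axis shift (cm) and turn about tool z (deg) to bring TCP to target, tool y at psi deg, pointing down"""
    p,r=pose();y=np.radians(psi);Y=np.array([np.cos(y),np.sin(y),0]);Z=np.array([0,0,-1.]);X=np.cross(Y,Z)
    best=R.from_matrix(np.c_[X,Y,Z])
    rv=np.degrees((r.inv()*best).as_rotvec());sh=100*(r.inv().apply(np.array(target)-p))
    print("tcp",p.round(4),"psi",np.degrees(np.arctan2(*r.as_matrix()[[1,0],1])).round(1),"turn",rv.round(1),"shift",sh.round(2))
E
python3 - <<'E'
from h import *
m=robot.camera_model("top")
for u,v in((226,263),(319,245),(328,295),(236,312)):print(ray(m,u,v,.022).round(4))
delta((.49,.1,.24),90);delta((.506,-.279,.23),116)
E
```

```text
[0.4999 0.139  0.022 ]
[ 0.5282 -0.1177  0.022 ]
[ 0.3896 -0.1303  0.022 ]
[0.365  0.1193 0.022 ]
tcp [0.2508 0.5444 0.2416] psi 65.3 turn [ -0.1  -0.  -24.7] shift [-40.32 -30.35   0.2 ]
tcp [0.2508 0.5444 0.2416] psi 65.3 turn [ -0.1  -0.1 -50.7] shift [-57.64 -64.1    1.25]
```

Call:
arm_command(
  motion=[
    [0,0,-10,-10,-8,0,1],
    [0,0,-25,-40,-30,0,1],
    [0,0,-25,-40,-30,0,1],
    [0,0,-25,-40,-30,0,1],
    [0,0,-25,-40,-30,0,1],
    [0,0,-25,-40,-30,0,1],
    [0,0,-25,-40,-30,0,1],
    [0,0,-25,-40,-30,0,1],
    [0,0,-50.7,-57.6,-64,1.2,1],
    [0,0,-50.7,-57.6,-64,1.2,1],
    [0,0,-50.7,-57.6,-64,1.2,1],
    [0,0,-50.7,-57.6,-64,1.2,1],
    [0,0,-50.7,-57.6,-64,1.2,1],
    [0,0,-50.7,-57.6,-64,1.2,1],
    [0,0,-50.7,-57.6,-64,1.2,1],
    [0,0,-50.7,-57.6,-64,1.2,1],
    [0,0,-50.7,-57.6,-64,1.2,1],
    [0,0,-50.7,-57.6,-64,1.2,1],
  ],
  squeeze=30,
)

```text
time: 2.35
tcp_pos: [0.5062, -0.2759, 0.2303]
tcp_rot: [-0.0, -0.225, 0.974, 0.0]
force: [0.5, -0.1, 0.4]
gripper_width: 0.996
finger_force: 0.0
```

```bash
python3 - <<'E'
from h import *
m=robot.camera_model("wrist");im=robot.snapshot("wrist");cv2.imwrite("pics/w1.png",im)
np.save("w1.npy",m,allow_pickle=True)
delta((.506,-.279,.23),116)
for p in((.506,-.279,.09),(.555,-.255,.084),(.632,-.231,.051)):print(proj(m,p).round(0))
E
```

```text
tcp [ 0.5063 -0.276   0.2304] psi 116.0 turn [ 0. -0.  0.] shift [ 0.16 -0.25  0.04]
[310. 226.]
[310. 287.]
[298. 347.]
```

View pics/w1.png

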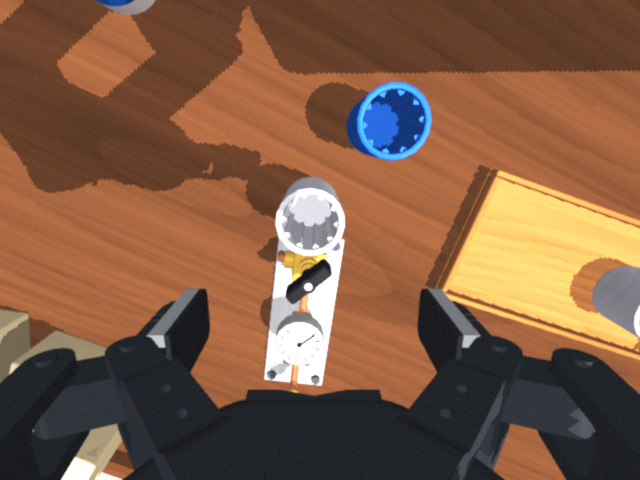

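Wrist view: mould rim centre (310,222), bar handle centre (309,283) with ends near (290,297) and (328,267), dial (299,344), and blue cup (394,121). The tray with the short mould is on the right.

```bash
python3 - <<'E'
from h import *
m=robot.camera_model("wrist")
P=lambda n,u,v,z:(print(n,ray(m,u,v,z).round(4)[:2]),ray(m,u,v,z)[:2])[1]
mo=P("mould",310,222,.09);h=P("handle",309,283,.084);d=P("dial",299,344,.051)
a=P("a",290,297,.084);b=P("b",328,267,.084);a2=P("plA",265,383,.006);b2=P("plB",278,242,.006)
ang=lambda v:np.degrees(np.arctan2(v[1],v[0]))
print("plate",ang(d-h),ang(a2-b2),"bar",ang(a-b),np.linalg.norm(a-b),"mould-handle",np.linalg.norm(mo-h),ang(h-mo),"dial",np.linalg.norm(d-h))
delta((*mo,.057),116)
E
```

```text
mould [ 0.503  -0.2806]
handle [ 0.5527 -0.2575]
dial [ 0.6294 -0.2318]
a [ 0.5717 -0.2665]
b [ 0.5326 -0.2494]
plA [ 0.7214 -0.2348]
plB [ 0.5554 -0.2937]
plate 18.474405478918 19.521798659065766 bar -23.64124632827169 0.04262030030893183 mould-handle 0.05487254704403174 24.992450635274917 dial 0.08082406697096159
tcp [ 0.5063 -0.276   0.2304] psi 116.0 turn [ 0. -0.  0.] shift [ 0.5  -0.28 17.34]
```

Call:
arm_command(
  motion=[
    [0,0,0,0.4,-0.3,0,1],
    [0,0,0,0.4,-0.3,4,1],
    [0,0,0,0.4,-0.3,8,1],
    [0,0,0,0.4,-0.3,11,1],
    [0,0,0,0.4,-0.3,14,1],
    [0,0,0,0.4,-0.3,16,1],
    [0,0,0,0.4,-0.3,17.2,1],
    [0,0,0,0.4,-0.3,17.2,1],
    [0,0,0,0.4,-0.3,17.2,1],
  ],
)

```text
time: 3.52
tcp_pos: [0.5047, -0.2823, 0.0591]
tcp_rot: [0.0, -0.225, 0.974, -0.001]
force: [-0.8, -0.4, -0.1]
gripper_width: 0.999
finger_force: 0.0
```

Call:
arm_command(
  motion=[
    [0,0,0,0,0,0,0.5],
    [0,0,0,0,0,0,0.4],
    [0,0,0,0,0,0,0.2],
    [0,0,0,0,0,0,0],
    [0,0,0,0,0,0,-0.5],
    [0,0,0,0,0,0,-0.5],
    [0,0,0,0,0,0,-0.5],
    [0,0,0,0,0,0,-0.5],
  ],
  squeeze=40,
)

```text
time: 4.53
tcp_pos: [0.504, -0.2815, 0.059]
tcp_rot: [0.0, -0.225, 0.974, 0.0]
force: [-1.2, 3.2, 6.3]
gripper_width: 0.643
finger_force: 41.2
```

Call:
arm_command(
  motion=[
    [0,0,0,0,0,-1,-0.5],
    [0,0,0,0,0,-3,-0.5],
    [0,0,0,0,0,-6,-0.5],
    [0,0,0,0,0,-9,-0.5],
    [0,0,0,0,0,-11,-0.5],
    [0,0,0,0,0,-12,-0.5],
    [0,0,0,0,0,-12,-0.5],
  ],
)

```text
time: 5.4
tcp_pos: [0.5043, -0.282, 0.1788]
tcp_rot: [0.0, -0.225, 0.974, -0.0]
force: [-0.7, 0.0, -3.1]
gripper_width: 0.646
finger_force: 43.1
```

```bash
python3 - <<'E'
from h import *
s=robot.observe();print(s["gripper_width"],s["finger_force"],s["force"])
delta((.453,-.066,.18),116)
E
```

```text
0.6460838685411022 43.10344780795276 [-0.71944022  0.04088512 -3.08975469]
tcp [ 0.5043 -0.282   0.1788] psi 116.0 turn [-0.1  0.  -0. ] shift [-4.85 21.67 -0.14]
```

Call:
arm_command(
  motion=[
    [0,0,0,-1,4,0,-0.5],
    [0,0,0,-2,9,0,-0.5],
    [0,0,0,-3,14,0,-0.5],
    [0,0,0,-4,18,0,-0.5],
    [0,0,0,-4.6,20.5,0,-0.5],
    [0,0,0,-4.8,21.7,0,-0.5],
    [0,0,0,-4.8,21.7,0,-0.5],
    [0,0,0,-4.8,21.7,3,-0.5],
    [0,0,0,-4.8,21.7,6,-0.5],
    [0,0,0,-4.8,21.7,8,-0.5],
    [0,0,0,-4.8,21.7,8,-0.5],
    [0,0,0,-4.8,21.7,8,-0.5],
  ],
)

```text
time: 6.9
tcp_pos: [0.4531, -0.0666, 0.0988]
tcp_rot: [0.0, -0.224, 0.975, -0.0]
force: [1.1, 0.4, -1.9]
gripper_width: 0.642
finger_force: 43.6
```

```bash
python3 - <<'E'
from h import *
w=robot.snapshot("wrist");t=robot.snapshot("top")
c=cv2.resize(t[215:335,215:375],(640,480));cv2.imwrite("pics/p2.png",np.hstack([cv2.resize(w,(400,300)),cv2.resize(c,(400,300))]))
E
```

```text
(no output)
```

View pics/p2.png

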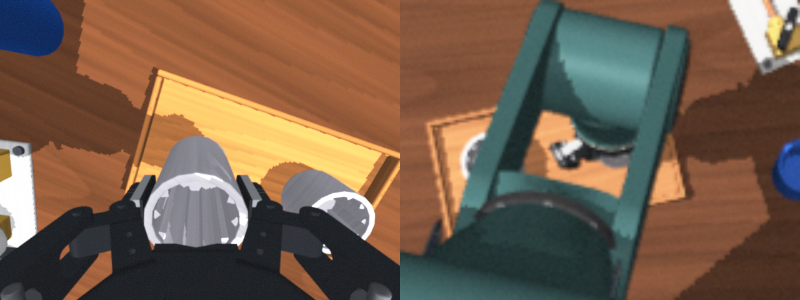

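The wrist view (left) shows the cup held upright above the free half of the tray. The short mould is clear to its right.

Call:
arm_command(
  motion=[
    [0,0,0,0,0,1,-0.5],
    [0,0,0,0,0,2,-0.5],
    [0,0,0,0,0,2.7,-0.5],
    [0,0,0,0,0,3,-0.5],
    [0,0,0,0,0,3.2,-0.5],
    [0,0,0,0,0,3.35,-0.5],
    [0,0,0,0,0,3.35,-0.5],
    [0,0,0,0,0,3.35,-0.5],
  ],
)

```text
time: 8.0
tcp_pos: [0.4524, -0.0658, 0.0651]
tcp_rot: [0.0, -0.225, 0.974, -0.0]
force: [-0.2, 0.7, 1.7]
gripper_width: 0.647
finger_force: 43.8
```

Call:
arm_command(
  motion=[
    [0,0,0,0,0,0.05,-0.5],
    [0,0,0,0,0,0.05,0.35],
    [0,0,0,0,0,0.05,0.4],
    [0,0,0,0,0,0.05,0.5],
    [0,0,0,0,0,0.05,0.6],
    [0,0,0,0,0,0.05,0.8],
    [0,0,0,0,0,0.05,0.8],
    [0,0,0,0,0,0,0.8],
    [0,0,0,0,0,-2,0.8],
    [0,0,0,0,0,-6,0.8],
    [0,0,0,0,0,-10,0.8],
    [0,0,0,0,0,-14,0.8],
    [0,0,0,0,0,-14,0.8],
    [0,0,0,0,0,-14,0.8],
  ],
)

```text
time: 9.75
tcp_pos: [0.4518, -0.0656, 0.2044]
tcp_rot: [-0.0, -0.225, 0.974, 0.0]
force: [-0.4, 0.3, 0.3]
gripper_width: 0.906
finger_force: 0.0
```

```bash
python3 - <<'E'
from h import *
w=robot.snapshot("wrist");cv2.imwrite("pics/p3.png",w)
m=robot.camera_model("wrist")
print(proj(m,(.4524,-.0658,.096)))
delta((.553,-.257,.2),66)
E
```

```text
[312.21096828 240.65484199]
tcp [ 0.4513 -0.0655  0.2038] psi 116.0 turn [ 0.  -0.1 50. ] shift [ -0.76 -21.67   0.36]
```

View pics/p3.png

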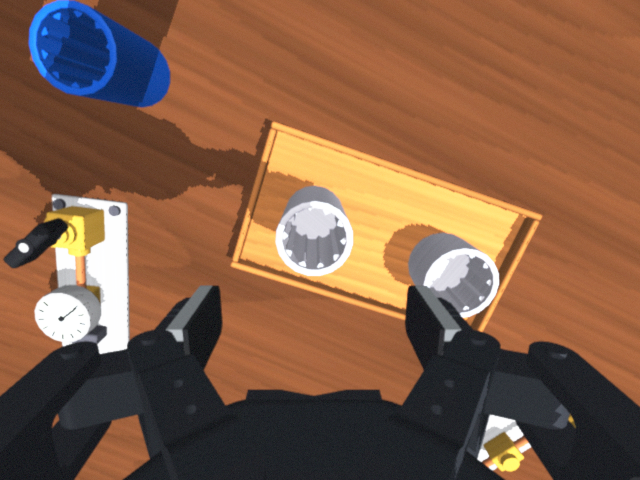

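The tall mould stands upright in the tray's free half, rim at (314,237), clear of the short mould at (456,278). Next I go above the handle.

Call:
arm_command(
  motion=[
    [0,0,10,-0.1,-5,0,0.2],
    [0,0,20,-0.3,-10,0,-0.1],
    [0,0,30,-0.5,-15,0,-0.1],
    [0,0,40,-0.7,-19,0,-0.1],
    [0,0,50,-0.8,-21.7,0.4,-0.1],
    [0,0,50,-0.8,-21.7,0.4,-0.1],
    [0,0,50,-0.8,-21.7,0.4,-0.1],
    [0,0,50,-0.8,-21.7,0.4,-0.1],
    [0,0,50,-0.8,-21.7,0.4,-0.1],
  ],
)

```text
time: 10.92
tcp_pos: [0.5542, -0.2565, 0.201]
tcp_rot: [-0.0, 0.208, 0.978, 0.0]
force: [-0.9, -0.0, 0.2]
gripper_width: 0.451
finger_force: 0.0
```

```bash
python3 - <<'E'
from h import *
p,r=pose();w=robot.snapshot("wrist");t=robot.snapshot("top");m=robot.camera_model("wrist")
u,v=proj(m,(.553,-.257,.084)).astype(int);print(u,v,p)
x0,y0=max(u-100,0),max(v-75,0);print(x0,y0)
cv2.imwrite("pics/p4.png",cv2.resize(w[y0:y0+150,x0:x0+200],(800,600),interpolation=cv2.INTER_CUBIC))
E
```

```text
314 233 [ 0.5541608  -0.25650348  0.20098445]
214 158
```

View pics/p4.png

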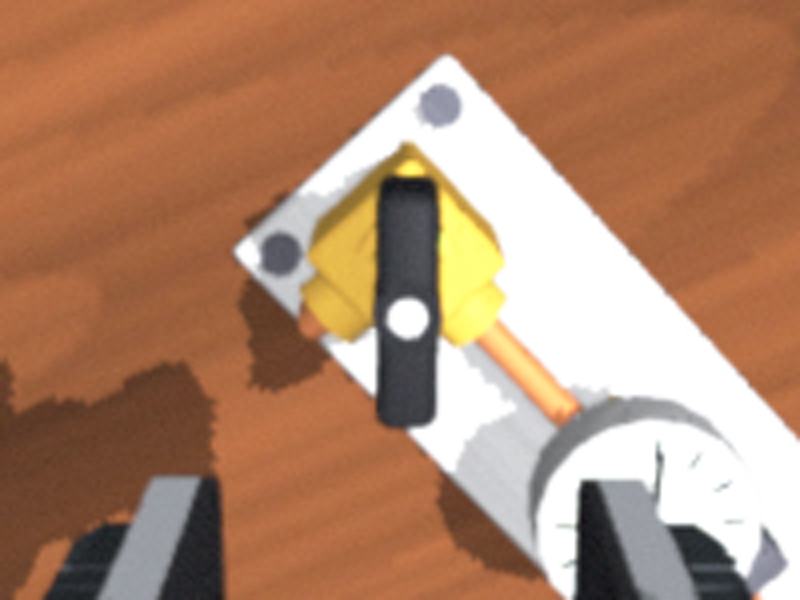

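The crop shows the bar upright in the image and square to the jaws. Its hub dot is at crop (407,318), which is wrist pixel (315.8,237.5).

```bash
python3 - <<'E'
from h import *
m=robot.camera_model("wrist")
h=ray(m,315.8,237.5,.084);print(h)
P=lambda a,b,z:ray(m,214+a/4,158+b/4,z)[:2]
e=[P(447,57,.006)-P(234,250,.006),P(660,280,.006)-P(447,57,.006)]
print([np.degrees(np.arctan2(v[1],v[0])) for v in e])
b=P(407,420,.084)-P(407,185,.084);print(np.degrees(np.arctan2(b[1],b[0])))
delta((*h[:2],.066),66)
E
```

```text
[ 0.5564251  -0.25738641  0.084     ]
[np.float64(108.14168877531483), np.float64(20.35018452653052)]
-23.841420125553757
tcp [ 0.5544 -0.2568  0.2011] psi 66.0 turn [-0.  0.  0.] shift [-0.21  0.03 13.51]
```

Call:
arm_command(
  motion=[
    [0,0,0,-0.2,0,3,-0.1],
    [0,0,0,-0.2,0,7,-0.1],
    [0,0,0,-0.2,0,10,-0.1],
    [0,0,0,-0.2,0,12,-0.1],
    [0,0,0,-0.2,0,13,-0.1],
    [0,0,0,-0.2,0,13.5,-0.1],
    [0,0,0,-0.2,0,13.5,-0.1],
    [0,0,0,-0.2,0,13.5,-0.1],
  ],
)

```text
time: 12.02
tcp_pos: [0.5568, -0.2585, 0.0667]
tcp_rot: [0.001, 0.208, 0.978, -0.0]
force: [0.2, 0.7, 0.6]
gripper_width: 0.448
finger_force: 0.0
```

Call:
arm_command(
  motion=[
    [0,0,0,0,0,0,-0.4],
    [0,0,0,0,0,0,-0.6],
    [0,0,0,0,0,0,-0.8],
    [0,0,0,0,0,0,-1],
    [0,0,0,0,0,0,-1],
    [0,0,0,0,0,0,-1],
    [0,0,0,0,0,0,-1],
  ],
  squeeze=35,
)

```text
time: 12.9
tcp_pos: [0.5573, -0.2564, 0.0664]
tcp_rot: [0.001, 0.209, 0.978, 0.001]
force: [3.2, 7.5, 3.2]
gripper_width: 0.13
finger_force: 36.3
```

```bash
python3 - <<'E'
from h import *
s=robot.observe();print(s["force"],s["wrist_torque"],s["gripper_width"],s["q"]);delta((.556,-.257,.066),20)
E
```

```text
[3.20298335 7.45809995 3.24421692] [ 1.11007491 -0.45004482 -0.10440909] 0.1304721463641104 [-0.54552836  0.57404197  1.64616632  0.00356338  0.92108349 -1.69810259]
tcp [ 0.5573 -0.2564  0.0664] psi 65.9 turn [ 0.2 -0.  45.9] shift [ 0.09 -0.1   0.04]
```

Call:
arm_command(
  motion=[
    [0,0,0,0,0.15,0,-1],
    [0,0,4,0,0.15,0,-1],
    [0,0,9,0,0.15,0,-1],
    [0,0,14,0,0.15,0,-1],
    [0,0,19,0,0.15,0,-1],
    [0,0,24,0,0.15,0,-1],
    [0,0,29,0,0.15,0,-1],
    [0,0,34,0,0.15,0,-1],
    [0,0,38,0,0.15,0,-1],
    [0,0,38,0,0.15,0,-1],
    [0,0,38,0,0.15,0,-1],
  ],
)

```text
time: 14.28
tcp_pos: [0.5571, -0.2564, 0.0662]
tcp_rot: [0.0, 0.515, 0.857, 0.0]
force: [0.4, 4.1, 4.5]
gripper_width: 0.133
finger_force: 36.5
```

```bash
python3 - <<'E'
from h import *
s=robot.observe();print(s["force"],s["wrist_torque"],s["gripper_width"],s["finger_force"]);delta((.556,-.257,.066),19)
E
```

```text
[0.44361301 4.13163522 4.52054553] [ 0.72851124 -0.07362257 -0.05008442] 0.1325136703232333 36.54826104640961
tcp [ 0.5571 -0.2564  0.0662] psi 28.0 turn [ 0. -0.  9.] shift [ 0.   -0.13  0.02]
```

Call:
arm_command(
  motion=[
    [0,0,2,0,0,0,-1],
    [0,0,4,0,0,0,-1],
    [0,0,6,0,0,0,-1],
    [0,0,6,0,0,0,-1],
    [0,0,6,0,0,0,-1],
  ],
)

```text
time: 14.9
tcp_pos: [0.5571, -0.2564, 0.0662]
tcp_rot: [0.0, 0.559, 0.829, 0.0]
force: [1.6, 3.6, 4.8]
gripper_width: 0.132
finger_force: 36.6
```

```bash
python3 - <<'E'
from h import *
s=robot.observe();print(s["force"],s["wrist_torque"],s["gripper_width"],s["finger_force"]);delta((.556,-.257,.066),19)
E
```

```text
[1.55641118 3.62426867 4.84820194] [ 0.74963597 -0.02638329 -0.07245592] 0.13239950938682785 36.582857966423035
tcp [ 0.5571 -0.2564  0.0662] psi 22.0 turn [ 0. -0.  3.] shift [-0.01 -0.12  0.02]
```

Call:
arm_command(
  motion=[
    [0,0,1,0,0,0,-1],
    [0,0,2,0,0,0,-1],
    [0,0,3,0,0,0,-1],
    [0,0,3,0,0,0,-1],
    [0,0,3,0,0,0,-1],
  ],
)

```text
time: 15.52
tcp_pos: [0.5571, -0.2564, 0.0662]
tcp_rot: [0.0, 0.58, 0.814, 0.0]
force: [1.2, 3.9, 4.5]
gripper_width: 0.135
finger_force: 36.6
```

```bash
python3 - <<'E'
from h import *
s=robot.observe();print(s["force"],s["wrist_torque"],s["gripper_width"],s["finger_force"]);delta((.556,-.257,.066),19)
E
```

```text
[1.24191273 3.88138183 4.47305212] [ 0.74408383 -0.07135087 -0.01307198] 0.13513064313775935 36.56839191913605
tcp [ 0.5571 -0.2564  0.0662] psi 19.0 turn [ 0. -0.  0.] shift [-0.02 -0.12  0.02]
```

Call:
arm_command(
  motion=[
    [0,0,1,0,0,0,-1],
    [0,0,2,0,0,0,-1],
    [0,0,2,0,0,0,-1],
    [0,0,2,0,0,0,-1],
  ],
)

```text
time: 16.02
tcp_pos: [0.5571, -0.2564, 0.0662]
tcp_rot: [0.0, 0.594, 0.805, 0.0]
force: [0.6, 4.2, 5.3]
gripper_width: 0.128
finger_force: 38.4
```

```bash
cat > o.py <<'E'
from h import *
s=robot.observe();print(s["force"].round(2),s["wrist_torque"].round(3),s["joint_torque"][5].round(3),s["gripper_width"].round(3),s["finger_force"].round(1));delta((.5571,-.2564,.0662),19)
E
python3 o.py
```

```text
Traceback (most recent call last):
  File "o.py", line 2, in <module>
    s=robot.observe();print(s["force"].round(2),s["wrist_torque"].round(3),s["joint_torque"][5].round(3),s["gripper_width"].round(3),s["finger_force"].round(1));delta((.5571,-.2564,.0662),19)
                                                                                                         ^^^^^^^^^^^^^^^^^^^^^^^^
AttributeError: 'float' object has no attribute 'round'
```

Call:
arm_command(
  motion=[
    [0,0,1,0,0,0,-1],
    [0,0,2,0,0,0,-1],
    [0,0,2,0,0,0,-1],
    [0,0,2,0,0,0,-1],
  ],
)

```text
time: 16.52
tcp_pos: [0.5571, -0.2564, 0.0662]
tcp_rot: [0.0, 0.607, 0.794, -0.0]
force: [1.4, 4.4, 5.4]
gripper_width: 0.136
finger_force: 49.7
```

```bash
python3 o.py
```

```text
Traceback (most recent call last):
  File "o.py", line 2, in <module>
    s=robot.observe();print(s["force"].round(2),s["wrist_torque"].round(3),s["joint_torque"][5].round(3),s["gripper_width"].round(3),s["finger_force"].round(1));delta((.5571,-.2564,.0662),19)
                                                                                                         ^^^^^^^^^^^^^^^^^^^^^^^^
AttributeError: 'float' object has no attribute 'round'
```

```bash
sed -i 's/s\["gripper_width"\].round(3),s\["finger_force"\].round(1)/s["gripper_width"],s["finger_force"]/' o.py; python3 o.py
```

```text
[1.37 4.41 5.41] [ 0.861 -0.03   1.108] 1.133 0.13580933254107527 49.67439360447315
tcp [ 0.5571 -0.2564  0.0662] psi 15.2 turn [-0.   0.  -3.8] shift [-0.  0. -0.]
```

The needle is seated: torque rose to 1.1 N m and grip force from 36.6 to 49.7 N, with the stop at tool yaw of about 17.5°. That matches the plate angle of 18–20°. Now I back off 90°.

Call:
arm_command(
  motion=[
    [0,0,-4,0,0,0,-1],
    [0,0,-10,0,0,0,-1],
    [0,0,-17,0,0,0,-1],
    [0,0,-24,0,0,0,-1],
    [0,0,-31,0,0,0,-1],
    [0,0,-38,0,0,-0.02,-1],
    [0,0,-45,0,0,-0.02,-1],
    [0,0,-52,0,0,-0.02,-1],
    [0,0,-59,0,0,-0.02,-1],
    [0,0,-66,0,0,-0.03,-1],
    [0,0,-73,0,0,-0.03,-1],
    [0,0,-80,0,0,-0.04,-1],
    [0,0,-86,0,0,-0.04,-1],
    [0,0,-90,0,0,-0.04,-1],
    [0,0,-92.5,0,0,-0.04,-1],
    [0,0,-92.5,0,0,-0.04,-1],
    [0,0,-92.5,0,0,-0.04,-1],
    [0,0,-92.5,0,0,-0.04,-1],
  ],
)

```text
time: 18.77
tcp_pos: [0.5574, -0.2562, 0.0665]
tcp_rot: [0.0, -0.153, 0.988, 0.0]
force: [1.8, 4.9, 5.5]
gripper_width: 0.137
finger_force: 36.5
```

```bash
python3 o.py; python3 - <<'E'
from h import *
w=robot.snapshot("wrist");s=robot.snapshot("scene")
cv2.imwrite("pics/p5.png",np.hstack([cv2.resize(w,(400,300)),cv2.resize(s[150:330,180:420],(400,300))]))
E
```

```text
[1.82 4.89 5.53] [ 0.84  -0.274  0.03 ] 0.057 0.1372646934649853 36.49037003517151
tcp [ 0.5574 -0.2562  0.0665] psi 107.5 turn [ 0.1  0.  88.5] shift [ 0.03 -0.01  0.03]
```

View pics/p5.png

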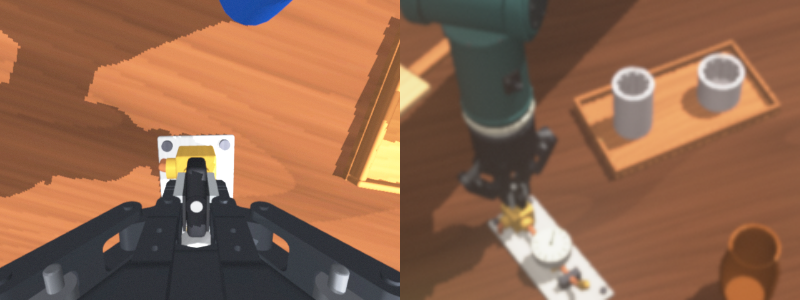

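The bar lies in line with the plate in the jaws, and both moulds stand upright in the tray. The air is about to come on, so I firm the grip and hand in.

Call:
arm_command(
  motion=[
    [0,0,0,0,0,0,-1],
    [0,0,0,0,0,0,-1],
    [0,0,0,0,0,0,-1],
    [0,0,0,0,0,0,-1],
  ],
  squeeze=70,
)

```text
time: 19.38
tcp_pos: [0.5574, -0.2562, 0.0666]
tcp_rot: [0.001, -0.153, 0.988, 0.0]
force: [1.5, 6.3, 5.6]
gripper_width: 0.13
finger_force: 71.6
```

```bash
python3 o.py; python3 -c "
from bench import robot
print(robot.hand_in())"
```

```text
[1.55 6.3  5.57] [ 0.848 -0.346  0.062] 0.051 0.13012131062946486 71.59184575080872
tcp [ 0.5574 -0.2562  0.0666] psi 107.5 turn [ 0.1  0.  88.5] shift [ 0.03 -0.01  0.04]
the job is handed in; nothing more can be done
None
```

The job is handed in at 19.4 s (no verdict was returned): the tall mould stands upright in the tray beside the short one, and the gauge valve was closed to its stop, backed off a quarter turn, and is still gripped at about 70 N.

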